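Shut and lock the lamp dimmer box

ROBOT

A 6-joint arm with a two-finger parallel gripper is mounted at the origin on the work surface. World frame = base frame: x ahead of the robot, y to its left, z up, the work surface at z = 0. Lengths are in m, angles in rad, forces in N, time in s.
With the tool pointing down it reaches from about 0.275 to 0.825 m from the base axis. Payload 4.9 kg.
Tool frame: the origin (TCP) lies midway between the tips of the shut fingers; the grasp point (between the pads) lies 19 mm behind it (bot.grip_depth is the distance from the TCP to the grasp point, in m); z points along the fingers, y is the line along which they close (so a half turn about z gives the same grasp; the last joint's range is limited). The gripper opens to 85 mm and grips with 20 to 120 N. Pads are 22 mm wide; open, the fingers measure 114 mm over their backs; the gripper's body (76 mm by 85 mm) begins 54 mm behind the grasp point. The pads swing forward as they close: fully open they stand 13 mm farther back than shut.
Start: joints at [-1.279, 0.326, -0.193, 1.052, 0, 1.437], TCP at [0.227, -0.501, 0.231] pointing down, gripper open.
Joint ranges: [-2.65, 2.65], [-0.97, 1.79], [-1.3, 1.35], [-1.93, 2.1], [-1.47, 1.37], [-3.14, 3.14]. Speed limits (rad/s): [2.57, 2.57, 3.14, 3.14, 3.14, 3.14].

INTERFACE

Orientations are given as a unit quaternion [w, x, y, z].
In Python, from cell import bot gives the robot as it stands. Calls block until the motion is done:
- bot.move_pose(position, orientation): joint-space move of the TCP to a pose.
- bot.move_linear(position, speed=0.15, rotation=None, until_force=None): straight line of the TCP; rotation=None keeps the orientation; speed is the mean speed in m/s. With until_force (N) it stops when the force on the tool has changed by that much, and returns True; else False.
- bot.goto_joints(angles): joint-space move.
- bot.set_gripper(opening, grasp_force=None): opening from 0.0 (shut) to 1.0 (fully open); grasp_force is the grip in N (None keeps the last); returns when the fingers have stopped.
- bot.wait(seconds).
- bot.solve_ik(position, orientation): joint angles nearest the present ones, or None.
- bot.camera(name): name is "scene" or "side" or "wrist"; returns the picture (384x512x3 uint8, red, green, blue); there is no depth.
- bot.calibration(name): a dict with "mtx" (3x3 intrinsics, pixels), "k1" (the pictures are not rectified: a ray, as slopes to the right and down, at radius r is drawn at 1 + k1 r^2 times it, then the intrinsics apply), "extrinsics" (4x4, takes a point from world to camera coordinates); the wrist camera has in their place "hand_eye" (4x4, takes a point from camera to tool coordinates, whose origin is the TCP and whose axes are the flange's). Camera axes: x right, y down, z forward; pixel columns grow to the right and rows downward; lengths in m; the calibration is good to about 2 mm. A picture is of the moment at which its call begins: read the wrist's pose just before it. calibration takes no time and is no camera call.
A pose or a line that the arm cannot do raises bot.PlanningError and nothing moves.
- bot.close_job(): hands the job in; it is judged then, once.
Trained networks look in the newest picture that a camera, given by its name, has taken for a name from the list of things; names that differ only in an ending like _2 or _b are one class to them, and where a whole thing is asked for, a point or a joint stands for the part that bears it (a point fixed in the world has none). Each returns a list of dicts, best first, with "confidence" (0 to 1); they miss things now and then, are a little off and sometimes report something else, mostly with a low value. They report only what shows in the picture. A call takes as long as a camera call. They do not tell look-alikes from the thing itself.
- bot.search_frame(camera, thing): "bbox" ([left, top, width, height] in pixels, round what is visible of it).
Readings, each from a call of its own:
- bot.read_clock(): time.
- bot.read_joint_positions(): joint angles.
- bot.read_joint_vel(): joint speeds.
- bot.read_joint_efforts(): joint torques, N m.
- bot.read_position(): TCP position.
- bot.read_tool_rot(): TCP orientation.
- bot.read_ft_force(): force on the tool from outside, world axes, zero at the start.
- bot.read_moment(): the same for the moment, N m.
- bot.read_gripper_width(): opening from 0.0 (shut) to 1.0 (fully open).
- bot.read_finger_force(): force on a finger pad.
Only numpy, scipy, OpenCV 4.12 (cv2) and the standard library are available. Lean on these libraries where they do the work, as an engineer would, in place of code of your own. Each camera call takes 0.05 s, during which the arm holds its last target. There are 200 camera calls.

TASK

The lamp's dimmer box on the animation table has been left open: swing its lid fully shut, then use the flat-bladed driver with the broad flat-sided handle to turn both captive screws in the lid clockwise to their stops, which locks it. When both are locked, put the driver back upright in its free hole in the stand, and leave the other drivers, the lens and the roll of tape where they are.

Things in the scene. Friction and masses are not known exactly. Their poses are not given: they have to be found in the camera images.
- box: Grey plastic dimmer box, fixed to the table, nothing plugged in: 150 mm deep (its x), 200 mm wide (its y), base 60 mm high, 80 mm with the lid shut. Origin at the centre of its underside, z up. The lid is hinged along the far (+x) side; the two lid screws are in the corners of the opposite (-x) side. Inside are a wiring duct, a dimmer module, a breaker and a terminal row, all below the rim.
- lid (a joint): Hinge angle of the lid in rad: 0 = fully shut, grows as it opens (pi/2 = standing upright, its outside facing +x of the box). The lid stays where it is left (friction about 0.22 N m, mass 0.22 kg), so it is pushed shut from behind; nothing springs back. Once a screw is locked its tongue holds the lid down; a locked screw would also keep an open lid from shutting.
- lid_hinge (a point): Middle of the hinge line, at x = +75 mm, z = 60 mm in the box frame. Its frame turns with the lid: its -x runs along the lid from the hinge to the free edge, z out of the lid's outer face, y along the hinge. The lid reaches 150 mm from the hinge line in -x and is 20 mm thick: the outer face is 20 mm out along z.
- lid_edge (a point): Middle of the lid's free edge, on the outer face (150 mm from the hinge line, 20 mm out).
- screw_left (a joint): Angle in rad of the captive quarter-turn screw at y = +82 mm of the box: 0 = slot in line with the box's x, grows clockwise seen from above the shut lid; 1.571 (pi/2) is the locked stop, slot along the box's y. It turns stiffly (about 0.09 N m) and stays where it is left, does not move up or down.
- screw_left_slot (a point): Centre of the left screw's head face; turns with the screw: x along the slot, z out of the head. Lies 132 mm from the hinge line, 82 mm towards +y, 2.5 mm below the lid's outer face (77.5 mm above the table when the lid is shut). Head 19.6 mm across in a 22 mm round well in the lid; slot right across the head, 4 mm wide and 4.5 mm deep, its edges sloping outwards to a 7 mm wide mouth over the top 2.2 mm.
- screw_right (a joint): As screw_left, for the screw at y = -82 mm of the box.
- screw_right_slot (a point): As screw_left_slot, 82 mm towards -y.
- driver: Short flat-bladed screwdriver, 152 mm long, 0.12 kg, standing blade down in the stand. Origin at the middle of the blade's end, z up the shaft. Blade 12 mm wide (its x) and 2 mm thick (its y); shaft 9 mm; round collar 31 mm across with its underside 62 mm above the origin, which rests on the stand's top; above it a black handle from 70 to 146 mm, 36 mm wide (x) and 26 mm between its two broad flats (y), edges rounded. The two neighbouring drivers have slim round handles.
- driver_grip (a point): Grip point in the middle of the driver's handle, on its axis, 112 mm above the blade's end. Gripping may shift the driver a few mm along the fingers. In a screw's slot the blade has about 0.17 rad of play either way, so the driver must turn that much past the screw's stop angle; a blade still twisted hard jams in the slot, so ease it off before lifting.
- stand: Plywood driver stand, fixed: 70 mm (x) by 240 mm (y), top plate at 80 mm height, 8 mm thick, open at front and back, 10 mm floor plate. Three through holes of 19 mm in a row along y at -75, 0 and +75 mm; each holds one driver, in any order. Origin at the centre of its underside.
- stand_hole0 (a point): Centre of the stand's hole at y = -75 mm, level with the top plate.
- stand_hole1 (a point): Centre of the middle hole.
- stand_hole2 (a point): Centre of the hole at y = +75 mm.
- cross_driver: Bystander: cross-tipped driver with round black handle 23 mm across, in another hole of the stand; top at 146 mm over the table. Origin at its tip.
- small_driver: Bystander: small driver with round black handle 18 mm across, in another hole of the stand; top at 138 mm over the table. Origin at its tip.
- lens: Bystander: black camera lens, standing, 72 mm across, 80 mm high. Origin at the centre of its underside.
- tape: Bystander: roll of white tape lying flat, 80 mm across, 24 mm high. Origin at the centre of its underside.
There are look-alikes about, which are no part of the job. What is shaped like the stand but orange or yellow is not meant.

How it is judged:
By the outcome, as a careful person would: the job done as asked, in the order asked, and still so for the second after the job is handed in, with the robot touching nothing.
It also fails if it takes over 72 s, if anything falls off the work surface, if the arm or the gripper's body presses on something with over 40 N, if the wrist force passes 120 N, or if a joint passes its speed limit or range.

## Working session

There is one attempt and no reset: what is moved stays moved. The work goes in short steps, each a Python script; the robot and the scene stay as the last script left them, time stands still between calls to the robot, and variables do not carry over. Pictures are saved under pics/ and viewed, at most 10 in all, crops included, and the job is handed in when it is done.

```bash
ls; mkdir -p pics; python3 - <<'E'
from cell import bot
import cv2, numpy as np
for c in ["scene","side","wrist"]:
    im=bot.camera(c); cv2.imwrite(f"pics/a_{c}.png",im[:,:,::-1])
    print(c,{k:np.round(v,4).tolist() for k,v in bot.calibration(c).items()})
    for t in ["box","lid","driver","stand","cross_driver","small_driver","lens","tape","screw_left_slot"]:
        print(t,[(np.round(d["bbox"]).tolist(),round(d["confidence"],2)) for d in bot.search_frame(c,t)][:4])
print(bot.read_clock())
E
```

```text
pics
scene {'mtx': [[364.3962, 0.0, 256.6018], [0.0, 364.3962, 186.4618], [0.0, 0.0, 1.0]], 'k1': -0.062, 'extrinsics': [[0.8003, 0.5992, -0.0195, -0.4446], [0.4076, -0.5677, -0.7153, -0.1211], [-0.4397, 0.5645, -0.6986, 1.0624], [0.0, 0.0, 0.0, 1.0]]}
box [([250.0, 100.0, 108.0, 107.0], 0.9), ([125.0, 223.0, 125.0, 125.0], 0.73), ([211.0, 224.0, 15.0, 27.0], 0.7)]
lid [([274.0, 101.0, 79.0, 92.0], 0.91)]
driver [([133.0, 262.0, 36.0, 44.0], 0.75)]
stand [([20.0, 192.0, 119.0, 121.0], 0.85), ([124.0, 224.0, 128.0, 123.0], 0.82), ([233.0, 287.0, 85.0, 97.0], 0.57)]
cross_driver [([178.0, 240.0, 18.0, 34.0], 0.95)]
small_driver [([211.0, 225.0, 14.0, 27.0], 0.53)]
lens [([317.0, 248.0, 32.0, 49.0], 0.68), ([125.0, 223.0, 123.0, 123.0], 0.2), ([283.0, 129.0, 12.0, 10.0], 0.16)]
tape [([185.0, 187.0, 34.0, 34.0], 0.6)]
screw_left_slot [([250.0, 100.0, 103.0, 108.0], 0.61)]
side {'mtx': [[361.8859, 0.0, 255.2237], [0.0, 361.8859, 189.7709], [0.0, 0.0, 1.0]], 'k1': -0.0856, 'extrinsics': [[-0.8199, -0.5723, 0.0155, 0.4397], [-0.3949, 0.5458, -0.739, 0.2802], [0.4145, -0.6121, -0.6735, 0.77
[... 184 characters left out ...]
56.0], 0.92), ([349.0, 148.0, 40.0, 74.0], 0.74), ([255.0, 137.0, 70.0, 65.0], 0.65)]
cross_driver [([285.0, 137.0, 14.0, 26.0], 0.51)]
small_driver []
lens [([185.0, 154.0, 30.0, 37.0], 0.62)]
tape [([285.0, 215.0, 31.0, 24.0], 0.91), ([139.0, 177.0, 117.0, 139.0], 0.72), ([142.0, 178.0, 90.0, 73.0], 0.69)]
screw_left_slot []
wrist {'mtx': [[341.8393, 0.0, 251.3199], [0.0, 341.8393, 194.4333], [0.0, 0.0, 1.0]], 'k1': -0.104, 'hand_eye': [[0.0007, -0.9615, -0.2748, 0.0696], [1.0, 0.0007, 0.0002, -0.0007], [0.0, -0.2748, 0.9615, -0.1422], [0.0, 0.0, 0.0, 1.0]]}
box []
lid []
driver []
stand [([2.0, 0.0, 198.0, 55.0], 0.9)]
cross_driver []
small_driver []
lens []
tape []
screw_left_slot []
1.5
```

```bash
python3 - <<'E'
import cv2,numpy as np
a=cv2.imread("pics/a_scene.png");b=cv2.imread("pics/a_side.png")
cv2.imwrite("pics/s1.png",cv2.resize(a[80:384,:400],(800,600),interpolation=cv2.INTER_CUBIC))
cv2.imwrite("pics/s2.png",cv2.resize(b[100:340,120:440],(800,600),interpolation=cv2.INTER_CUBIC))
E
```

```text
(no output)
```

View pics/s1.png

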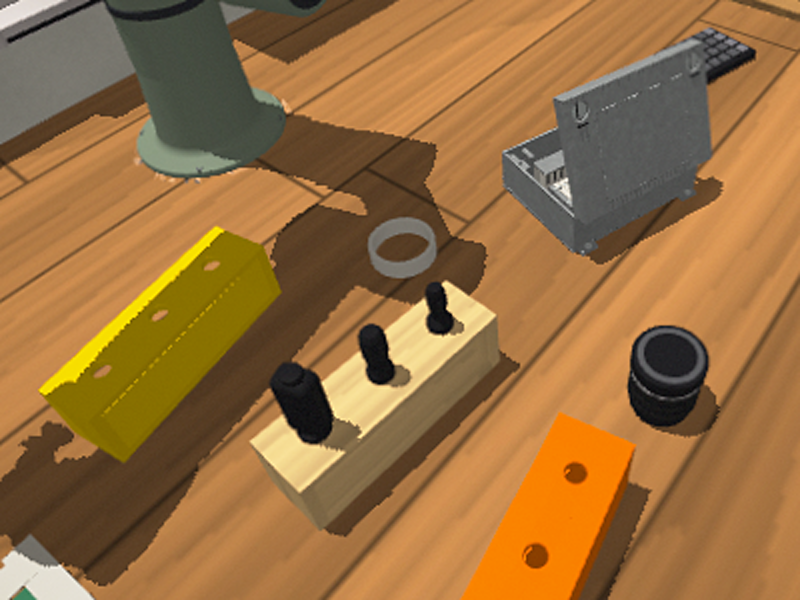

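View pics/s2.png

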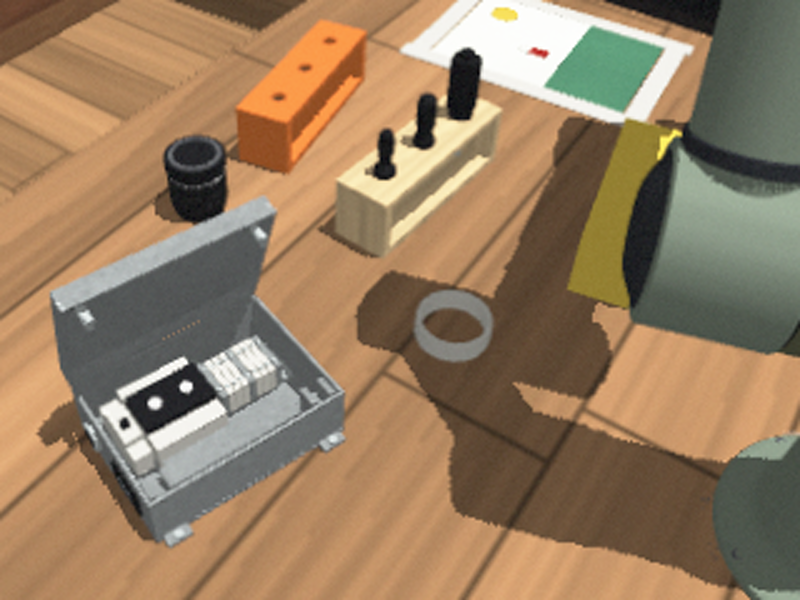

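Big flat-sided driver: leftmost in the plywood stand, scene s1 about (302,400). The box lid is open slightly past vertical, and its hinge side faces the scene camera. Next I'll fit the stand and box poses from the corners seen in both cameras.

```bash
cat > h.py <<'E'
import numpy as np, cv2
from scipy.optimize import least_squares
from scipy.spatial.transform import Rotation as R
from cell import bot
def project(cal,P,E=None):
    E=np.array(cal["extrinsics"]) if E is None else E
    p=np.atleast_2d(P)@E[:3,:3].T+E[:3,3]
    s=p[:,:2]/p[:,2:]; s=s*(1+cal["k1"]*(s**2).sum(1,keepdims=True))
    K=np.array(cal["mtx"]); return s*[K[0,0],K[1,1]]+K[:2,2]
def rz(a): return R.from_euler("z",a).as_matrix()
def stand_pts(q,L): return np.array(L)@rz(q[2]).T+[q[0],q[1],0]
def box_pt(q,L): return np.array(L)@rz(q[2]).T+[q[0],q[1],0]
def lid_pt(q,L):  # L in hinge frame
    Ry=R.from_euler("y",q[3]).as_matrix()
    return box_pt(q,np.array(L)@Ry.T+[.075,0,.06])
def qdown(a):  # tool z down, tool y (closing line) at world yaw a
    y=np.array([np.cos(a),np.sin(a),0]); z=np.array([0,0,-1.]); x=np.cross(y,z)
    return R.from_matrix(np.c_[x,y,z]).as_quat(scalar_first=True)
def quat(M): return R.from_matrix(M).as_quat(scalar_first=True)
def wristE(cal,pos,q):
    T=np.eye(4); T[:3,:3]=R.from_quat(q,scalar_first=True).as_matrix(); T[:3,3]=pos
    return np.linalg.inv(T@np.array(cal["hand_eye"]))
E
cat > fit.py <<'E'
from h import *
cs,cd=bot.calibration("scene"),bot.calibration("side")
u1=lambda x,y:(x/2,80+y*304/600); u2=lambda x,y:(120+x/2.5,100+y/2.5)
SP=[([-.035,-.12,.08],0,None)]
S1={( 1,-1):u1(305,488)}
# stand: unknown yaw -> try 4 correspondences orders (2 by symmetry)
obs=[(cs,[u1(251,441),u1(440,282),u1(497,316),u1(322,528)]),(cd,[u2(337,180),u2(388,205),u2(500,105),u2(385,253)])]
# scene: left(-a), far, right, bottom-near ; stand long axis runs left->far
def fs(q):
    hx,hy=.035,.12
    A=stand_pts(q,[[-hx,-hy,.08],[-hx,hy,.08],[hx,hy,.08],[hx,-hy,0]])
    B=stand_pts(q,[[hx,hy,.08],[-hx,hy,.08],[-hx,-hy,.08],[-hx,hy,0]])
    return np.r_[(project(cs,A)-obs[0][1]).ravel(),(project(cd,B)-obs[1][1]).ravel()]
qs=min((least_squares(fs,[.5,-.1,a]) for a in np.arange(-3,3.2,.5)),key=lambda r:r.cost)
print("stand",qs.x.round(4),qs.cost,qs.fun.round(1))
w=.1
def fb(q):
    A=np.r_[lid_pt(q,[[-.15,-w,.02],[-.15,w,.02]]),box_pt(q,[[.075,-w,0],[-.075,-w,.06]])]
    B=np.r_[lid_pt(q,[[-.15,w,.02],[-.15,-w,.02]]),box_pt(q,[[-.075,w,.06],[-.075,-w,.06]])]
    return np.r_[(project(cs,A)-[u1(556,98),u1(705,42),u1(582,252),u1(504,155)]).ravel(),
                 (project(cd,B)-[u2(52,296),u2(272,200),u2(155,505),u2(343,393)]).ravel()]
qb=min((least_squares(fb,[.5,.3,a,1.7]) for a in np.arange(-3,3.2,.5)),key=lambda r:r.cost)
print("box",qb.x.round(4),qb.cost,qb.fun.round(1))
np.savez("est.npz",s=qs.x,b=qb.x)
for n,c,tr in (("scene",cs,(slice(80,384),slice(0,400))),("side",cd,(slice(100,340),slice(120,440)))):
    im=cv2.imread(f"pics/a_{n}.png"); im=cv2.resize(im,None,fx=2,fy=2)
    def poly(P,col): cv2.polylines(im,[np.int32(project(c,P)*2+.5)],True,col,1)
    poly(stand_pts(qs.x,[[a*.035,b*.12,.08] for a,b in((-1,-1),(-1,1),(1,1),(1,-1))]),(0,0,255))
    for i in(-1,0,1):
        t=np.arange(0,6.3,.3); poly(stand_pts(qs.x,np.c_[.0155*np.cos(t),i*.075+.0155*np.sin(t),t*0+.08]),(255,0,0))
    b=qb.x
    poly(box_pt(b,[[-.075,-w,.06],[-.075,w,.06],[.075,w,.06],[.075,-w,.06]]),(0,0,255))
    poly(box_pt(b,[[-.075,-w,0],[-.075,w,0],[.075,w,0],[.075,-w,0]]),(255,255,0))
    poly(lid_pt(b,[[-.15,-w,.02],[-.15,w,.02],[0,w,.02],[0,-w,.02]]),(0,255,0))
    for s in(-1,1): poly(lid_pt(b,np.c_[-.132+.01*np.cos(t),s*.082+.01*np.sin(t),t*0+.0175]),(255,0,255))
    if n=="scene": o1=im[160:700,200:760]
    else: o2=im[200:680,240:700]
h=540; cv2.imwrite("pics/fit.png",cv2.resize(np.hstack([cv2.resize(o1,(560,540)),cv2.resize(o2,(517,540))]),(800,401)))
# other drivers / bystanders
print("holes",stand_pts(qs.x,[[0,i*.075,.08] for i in(-1,0,1)]).round(3))
print("lens/tape rough")
for n,c,uv,z in(("tape",cs,(202,204),.012),("lens",cs,(333,272),.04)):
    f=lambda p:(project(c,[p[0],p[1],z])[0]-uv); print(n,least_squares(f,[.5,0]).x.round(3))
E
python3 fit.py
```

```text
stand [ 0.547  -0.1882  6.2229] 11.006846180329873 [-1.1  1.   2.1 -1.5 -0.6 -1.3 -0.6  2.1 -0.2 -0.2 -0.3  0.3  0.5  0.9
 -0.5  2.3]
box [ 0.5298  0.2211 -0.3162  1.1997] 26.470193388341254 [ 2.3  0.6 -3.  -1.4 -3.8  0.9 -1.  -1.7  0.2  0.7 -2.  -0.5 -3.  -0.4
  0.1 -1.9]
holes [[ 0.542 -0.263  0.08 ]
 [ 0.547 -0.188  0.08 ]
 [ 0.551 -0.113  0.08 ]]
lens/tape rough
tape [ 0.403 -0.013]
lens [ 0.751 -0.014]
```

View pics/fit.png

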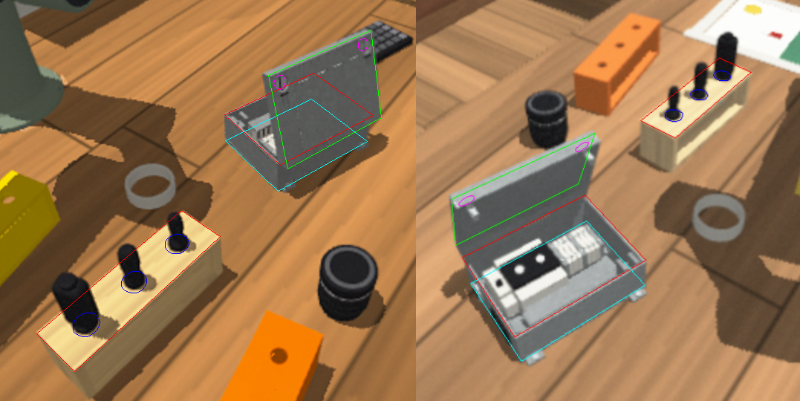

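The wireframes match both pictures: stand about (0.547,-0.188), box about (0.530,0.221), lid about 1.2 rad. I'll push the lid shut along its arc with closed fingers, then look at the screws.

```bash
cat > lid.py <<'E'
from h import *
b=np.load("est.npz")["b"]
cand=[qdown(b[2]+s*np.pi/2) for s in(1,-1)]
L=lambda phi,d,along=-.125: lid_pt([*b[:3],phi],[[along,0,.02+d]])[0]
p0=L(1.2,.05); up=np.r_[p0[:2],.32]
js=[bot.solve_ik(up,c) for c in cand]; print([None if j is None else np.round(j,2) for j in js])
i=min((k for k in(0,1) if js[k] is not None),key=lambda k:abs(js[k][5])); q=cand[i]
bot.set_gripper(0.0)
bot.move_linear([.3,-.4,.33],speed=.4)
bot.move_pose(up,q)
bot.move_linear(p0,speed=.2); print("at",bot.read_position(),bot.read_clock())
for phi in np.arange(1.2,.15,-.15):
    bot.move_linear(L(phi-.1,.012),speed=.15)
    print(round(phi,2),bot.read_ft_force().round(1) if hasattr(bot.read_ft_force(),'round') else bot.read_ft_force())
print(bot.move_linear(L(0,-.012),speed=.04,until_force=15))
print(bot.read_position(),bot.read_ft_force(),bot.read_clock())
bot.move_linear(L(0,.15,-.10),speed=.3)
P,Q=bot.read_position(),bot.read_tool_rot()
im=bot.camera("wrist"); cv2.imwrite("pics/lid.png",im[:,:,::-1]); np.savez("lidview.npz",P=P,Q=Q); print(P,Q,bot.read_clock())
for t in("screw_left_slot","screw_right_slot","lid_edge"): print(t,bot.search_frame("wrist",t)[:3])
E
python3 lid.py
```

```text
[array([0.19, 0.49, 0.28, 1.36, 0.  , 0.5 ]), array([ 0.19,  0.49,  0.28,  1.36,  0.  , -2.64])]
at [0.6207505  0.19127364 0.20301777] 5.95
1.2 [-0.4  0.1 -0.5]
1.05 [-0.3 -0.2  0.4]
0.9 [0.3 0.1 0.4]
0.75 [0.5 0.3 0.5]
0.6 [ 1.  -1.   0.6]
0.45 [-0.6 -0.5  0.4]
0.3 [0.5 0.1 0.5]
0.15 [ 0.5  0.9 -0.7]
True
[0.48329213 0.23651439 0.07995078] [-2.35744221 -1.52924196  9.75213328] 8.9
[0.50576717 0.22872013 0.22932869] [-1.26607713e-04  1.57557614e-01  9.87509787e-01  6.08451070e-05] 9.6083
screw_left_slot [{'bbox': [335.6, 131.7, 23.7, 14.0], 'confidence': 0.87}, {'bbox': [136.9, 114.7, 231.4, 164.0], 'confidence': 0.56}]
screw_right_slot [{'bbox': [146.0, 124.1, 25.0, 26.4], 'confidence': 0.65}]
lid_edge [{'bbox': [133.9, 115.5, 236.1, 162.9], 'confidence': 0.73}, {'bbox': [131.6, 102.3, 237.0, 175.0], 'confidence': 0.41}]
```

```bash
python3 -c "
import cv2;a=cv2.imread('pics/lid.png');cv2.imwrite('pics/lid2.png',cv2.resize(a[80:290,110:390],(800,600),interpolation=cv2.INTER_CUBIC))"
```

```text
(no output)
```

View pics/lid2.png

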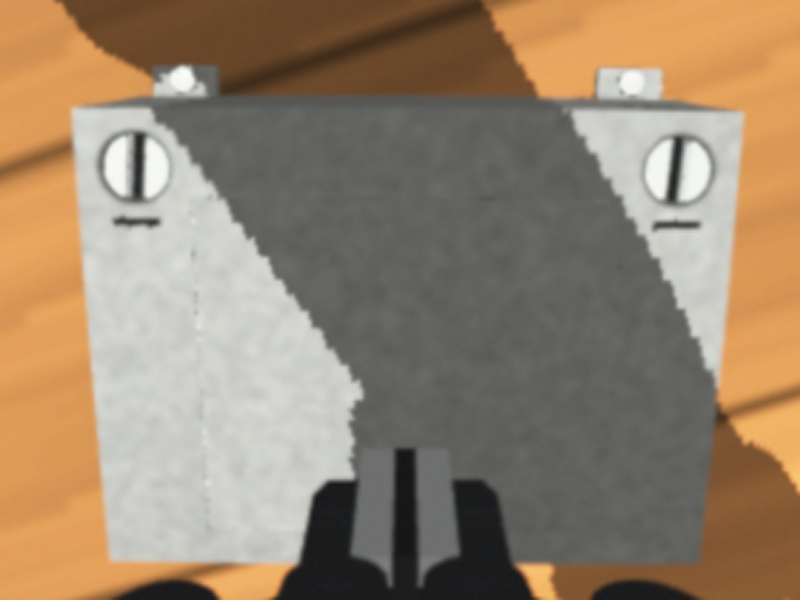

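The lid is shut (contact at z = 80 mm) and both slots run along the box's x. Screws at about (157,138) and (347,139.5) in the raw picture. I'll refine the box from this view and look down on the driver.

```bash
cat > fit2.py <<'E'
from h import *
d=np.load("lidview.npz"); e=np.load("est.npz"); cw=bot.calibration("wrist"); E=wristE(cw,d["P"],d["Q"])
v=lambda x,y:(110+x/800*280,80+y/600*210)
obs=[v(135,166),v(678,170),v(72,107),v(743,113),v(110,562),v(697,563)]
pts=[[-.057,-.082,.0775],[-.057,.082,.0775],[-.075,-.1,.08],[-.075,.1,.08],[.075,-.1,.08],[.075,.1,.08]]
f=lambda q:(project(cw,box_pt(q,pts),E)-obs).ravel()
r=least_squares(f,e["b"][:3]); b=r.x; print(b.round(4),r.fun.round(1),e["b"][:3])
# rectified slots
im=cv2.imread("pics/lid.png",0)
g=np.arange(-.012,.012,.0002); X,Y=np.meshgrid(g,g)
for n,s in(("right",-1),("left",1)):
    uv=project(cw,box_pt(b,np.c_[X.ravel()-.057,Y.ravel()+s*.082,0*X.ravel()+.0775]),E).astype(np.float32)
    w=cv2.remap(im,uv[:,0].reshape(X.shape),uv[:,1].reshape(X.shape),cv2.INTER_LINEAR)
    m=(w<110)&(np.hypot(X,Y)<.008)
    x,y=X[m],Y[m]; print(n,m.sum(),x.mean(),y.mean(),"slope y/x",np.polyfit(x,y,1))
np.savez("est.npz",s=e["s"],b=b)
E
python3 fit2.py
cat > look.py <<'E'
from h import *
s=np.load("est.npz")["s"]; H=stand_pts(s,[[0,i*.075,.08] for i in(-1,0,1)])
b=np.load("est.npz")["b"]
yaw=s[2]-2*np.pi+np.pi/2
q=qdown(yaw); X=R.from_quat(q,scalar_first=True).as_matrix()[:,0]
p=np.r_[H[0][:2]+[0.0,0.0],.29]
print("tool x",X, bot.solve_ik(p,q))
bot.set_gripper(1.0)
bot.move_linear(np.r_[bot.read_position()[:2],.29],speed=.3)
bot.move_pose(p,q)
P,Q=bot.read_position(),bot.read_tool_rot()
im=bot.camera("wrist"); cv2.imwrite("pics/drv.png",im[:,:,::-1]); np.savez("drvview.npz",P=P,Q=Q)
for t in("driver","driver_grip","stand"): print(t,bot.search_frame("wrist",t)[:3])
print(P,bot.read_clock(),project(bot.calibration("wrist"),H,wristE(bot.calibration("wrist"),P,Q)))
cv2.imwrite("pics/drv2.png",cv2.resize(im[:,:,::-1],(800,600),interpolation=cv2.INTER_CUBIC))
E
python3 look.py
```

```text
[ 0.5261  0.2232 -0.3226] [ 0.2  0.3 -0.1  0.2 -0.5  0.2  0.3 -0.2 -0.4 -0.6  0.5  0.2] [ 0.5297906   0.22107366 -0.31624097]
right 1119 3.5746201969172384e-07 0.00032779267202862907 slope y/x [-0.08689317  0.00032782]
left 1072 -9.328358208642982e-07 -0.0012757462686566886 slope y/x [-0.05532967 -0.0012758 ]
tool x [-0.99818449  0.06023057  0.        ] [-0.57393412  0.39835883  0.06345225  1.23588975  0.         -0.51366707]
driver [{'bbox': [233.6, 146.7, 39.2, 54.7], 'confidence': 0.93}, {'bbox': [380.9, 156.4, 42.6, 29.8], 'confidence': 0.26}]
driver_grip [{'bbox': [233.8, 147.1, 37.5, 51.9], 'confidence': 0.75}]
stand [{'bbox': [183.2, 257.7, 183.3, 97.4], 'confidence': 0.96}, {'bbox': [209.3, 125.7, 225.5, 73.7], 'confidence': 0.78}, {'bbox': [123.0, 1.4, 76.2, 14.4], 'confidence': 0.75}]
[ 0.54270256 -0.26204584  0.28986148] 12.8833 [[249.62552398 166.22105669]
 [320.90930343 166.47720189]
 [390.24074355 166.98727208]]
```

View pics/drv2.png

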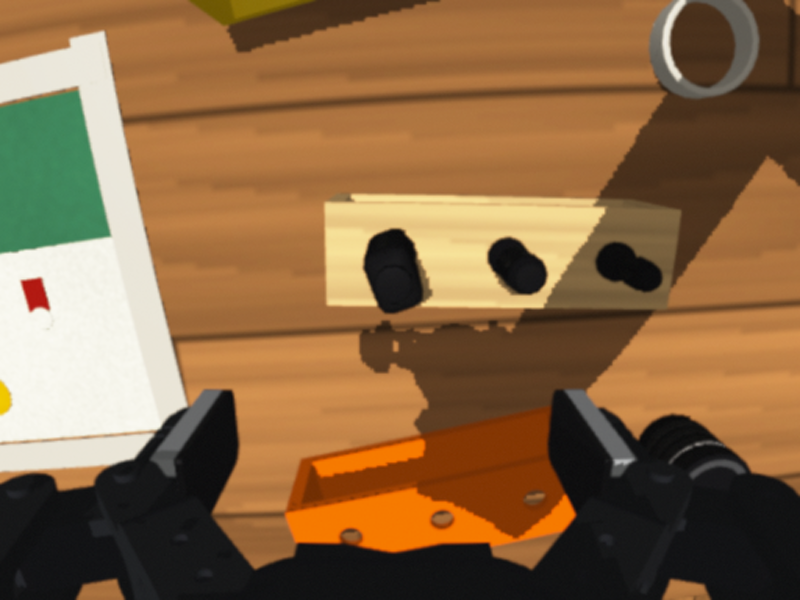

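The big driver is at (393,270) in the view. I need its handle's yaw, so I'm brightening crops.

```bash
python3 - <<'E'
import cv2,numpy as np
g=lambda a:(255*(np.minimum(a/110.,1))**.5).astype(np.uint8)
a=cv2.imread("pics/drv.png")[140:206,222:282]; b=cv2.imread("pics/a_scene.png")[255:310,125:180]; 
f=lambda x:cv2.resize(g(x),(400,440 if x is a else 400),interpolation=cv2.INTER_CUBIC)
A,B=f(a),cv2.resize(g(b),(400,440),interpolation=cv2.INTER_CUBIC)
cv2.imwrite("pics/enh.png",np.hstack([A,B]))
E
```

```text
(no output)
```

View pics/enh.png

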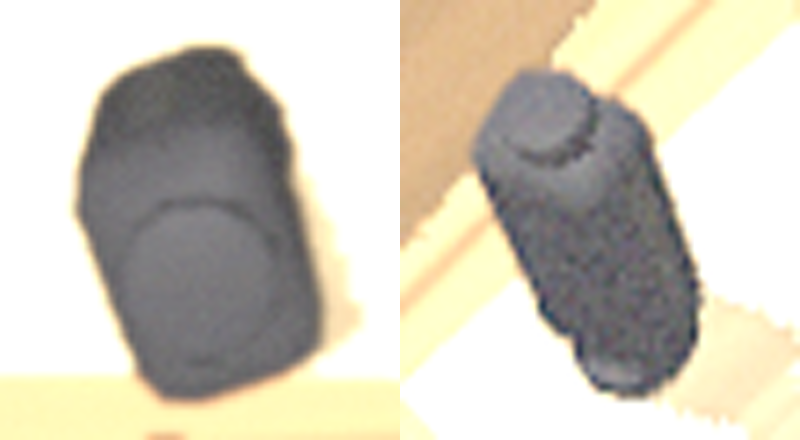

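Handle outline: its broad flats' normal is about 19° off the hole row, toward image up. That puts the closing yaw near 1.85 rad, which agrees with the diagonal view in the scene camera. Grasping now.

```bash
cat > grasp.py <<'E'
from h import *
d=np.load("drvview.npz"); e=np.load("est.npz"); cw=bot.calibration("wrist"); E=wristE(cw,d["P"],d["Q"])
c=least_squares(lambda p:project(cw,[p[0],p[1],.170],E)[0]-[252,182],[.54,-.26]).x
v=lambda x,y:(x*512/800,y*384/600)
f=lambda q:(project(cw,stand_pts(q,[[-.035,-.12,.08],[.035,-.12,.08],[-.035,.12,.08],[.035,.12,.08]]),E)-[v(326,202),v(326,305),v(680,210),v(668,309)]).ravel()
r=least_squares(f,e["s"]); h=stand_pts(r.x,[[0,-.075,.08]])[0]
print("cap",c,"hole by wrist",h,r.fun.round(1),"hole by scene",stand_pts(e["s"],[[0,-.075,.08]])[0])
c=(c+h[:2])/2; yaw=1.847; q=qdown(yaw)
print(bot.solve_ik([*c,.111],q))
bot.set_gripper(.65)
bot.move_pose([*c,.235],q)
print(bot.move_linear([*c,.111],speed=.12,until_force=8),bot.read_position())
bot.set_gripper(0.,grasp_force=80)
p=bot.read_position(); print(p,bot.read_gripper_width(),bot.read_finger_force(),bot.read_ft_force(),bot.read_clock())
np.savez("grasp.npz",p=p,yaw=yaw,hole=h)
bot.move_linear([p[0],p[1],.27],speed=.12)
P,Q=bot.read_position(),bot.read_tool_rot(); im=bot.camera("wrist"); np.savez("tipview.npz",P=P,Q=Q)
cv2.imwrite("pics/tip.png",im[:,:,::-1])
T=np.array(P)-[0,0,.093]; uv=project(cw,T,wristE(cw,P,Q))[0]; print("tip expected",uv,bot.read_gripper_width(),bot.read_ft_force(),bot.read_clock())
print(bot.search_frame("wrist","driver")[:2])
u,w=uv.astype(int); cv2.imwrite("pics/tip2.png",cv2.resize(im[w-75:w+75,u-100:u+100,::-1],(800,600),interpolation=cv2.INTER_CUBIC)); print(u-100,w-75)
E
python3 grasp.py
```

```text
cap [ 0.53734258 -0.26052606] hole by wrist [ 0.53972108 -0.26109665  0.08      ] [-0.9  0.   0.4 -0.   1.1 -0.  -0.5  0.1] hole by scene [ 0.54245383 -0.26307143  0.08      ]
[-0.5743239   0.51497327 -0.22680762  0.82901544  0.         -0.85052758]
False [ 0.53915547 -0.26122395  0.11190976]
[ 0.53909469 -0.26118306  0.1118658 ] 0.29269372269835825 78.73462557792664 [ 0.06752579 -0.1188559   3.29325317] 15.2667
tip expected [250.32427585 198.45489256] 0.29753582019838043 [ 0.40492744 -0.24343374 -1.56927292] 16.7917
[{'bbox': [210.2, 188.8, 85.3, 165.4], 'confidence': 0.75}]
150 123
```

View pics/tip2.png

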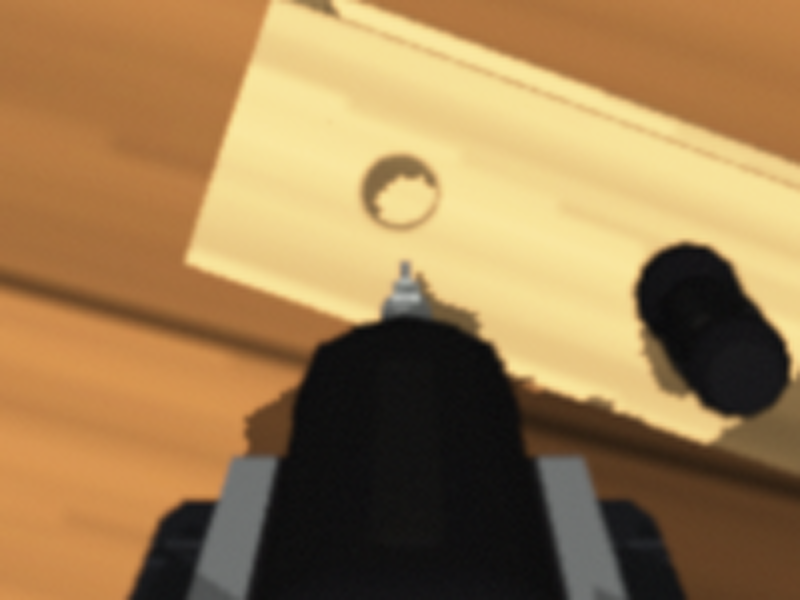

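The driver is gripped on its flats (25 mm). The blade tip shows at crop (405,265), within 1 px of where it should be, and the free hole is at (400,192) in the crop. Next I hover over the right screw and check blade against slot.

```bash
cat > hover.py <<'E'
import sys
from h import *
def hole_from_tipview():
    d=np.load("tipview.npz"); cw=bot.calibration("wrist"); E=wristE(cw,d["P"],d["Q"])
    return least_squares(lambda p:project(cw,[p[0],p[1],.08],E)[0]-[150+400/4,123+192/4],[.54,-.26]).x
def screw(side):
    b=np.load("est.npz")["b"]
    return box_pt(b,[[-.057,(-.0817 if side=="right" else .0807),.0775]])[0], b[2]-.07
def view(side,tag):
    cw=bot.calibration("wrist"); P,Q=np.array(bot.read_position()),bot.read_tool_rot(); E=wristE(cw,P,Q)
    im=bot.camera("wrist"); cv2.imwrite(f"pics/{tag}.png",im[:,:,::-1]); np.savez(f"{tag}.npz",P=P,Q=Q)
    s,_=screw(side); uv=project(cw,s,E)[0]; tip=project(cw,P-[0,0,.093],E)[0]
    u,w=uv.astype(int); print(tag,"P",P,"slot exp",(uv-[u-50,w-40])*8,"tip exp",(tip-[u-50,w-40])*8,"crop org",u-50,w-40)
    cv2.imwrite(f"pics/{tag}c.png",cv2.resize(im[w-40:w+35,u-50:u+50,::-1],(800,600),interpolation=cv2.INTER_CUBIC))
if __name__=="__main__":
    print("hole",hole_from_tipview(),np.load("grasp.npz")["p"])
    s,yaw=screw("right"); q=qdown(yaw+1.5*np.pi)
    print(s,bot.solve_ik([*s[:2],.2105],q))
    bot.move_linear([*bot.read_position()[:2],.285],speed=.2)
    bot.move_pose([*s[:2],.285],q)
    bot.move_linear([*s[:2],.2105],speed=.15)
    view("right","hr"); print(bot.read_clock(),bot.read_gripper_width())
E
python3 hover.py
```

```text
hole [ 0.53926747 -0.26113709] [ 0.53909469 -0.26118306  0.1118658 ]
[0.44610866 0.16380539 0.0775    ] [ 0.19640584  0.20498417 -0.41336564  0.95244651  0.         -2.55258843]
hr P [0.44668326 0.16354485 0.21096158] slot exp [405.97075503 320.48861255] tip exp [406.47010764 424.38039343] crop org 201 144
19.3917 0.29896919992998755
```

View pics/hrc.png

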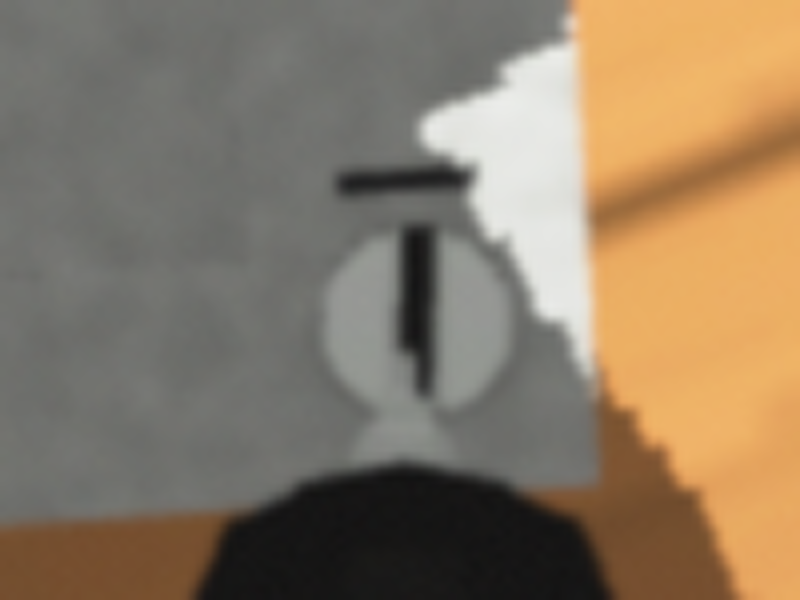

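Through the wrist camera the slot is centred near crop (418,325) and the blade edge near (402,352), so I shift about +1.5 mm along tool y. Then insert and turn, watching the moment.

```bash
cat > turn.py <<'E'
from h import *
def insert(xy_err_tool, speed=.025):
    """shift by tool-frame xy (m) and descend into the slot"""
    P=np.array(bot.read_position()); M=R.from_quat(bot.read_tool_rot(),scalar_first=True).as_matrix()
    p=P+M[:,0]*xy_err_tool[0]+M[:,1]*xy_err_tool[1]
    bot.move_linear([p[0],p[1],.178],speed=.1)
    e=np.array(bot.read_position())-[p[0],p[1],.178]; e[2]=0
    hit=bot.move_linear(np.r_[p[:2],.1635]-e,speed=speed,until_force=8)
    z=bot.read_position(); print("insert",hit,z,bot.read_ft_force(),bot.read_clock()); return z
def turn(total,mmax=.4,step=.2):
    j0=np.array(bot.read_joint_positions()); m0=np.array(bot.read_moment()); a=0
    while a<total-1e-6:
        a=min(a+step if a<1.4 else a+.08,total); j=j0.copy(); j[5]+=a; bot.goto_joints(j)
        m=np.array(bot.read_moment())-m0; print(round(a,2),m.round(3),np.array(bot.read_ft_force()).round(1),round(bot.read_joint_positions()[5]-j0[5],3),bot.read_clock())
        if a>1.5 and abs(m[2])>mmax: break
    return j0,a
E
python3 - <<'E'
from turn import *
z=insert((-.0008,.0015))
if z[2]<.1695: np.savez("turn_r.npz",j0=turn(2.0)[0])
E
```

```text
insert True [0.44581107 0.16263282 0.16639908] [-1.91077504 -0.4779759   7.50679895] 20.3667
0.2 [ 0.026 -0.243 -0.021] [ 0.4 -0.2  2.7] 0.197 20.675
0.4 [ 0.051 -0.348  0.006] [-0.7 -0.3  3.6] 0.395 20.9833
0.6 [ 0.112 -0.369  0.07 ] [ 0.4 -0.5  4.9] 0.594 21.2917
0.8 [ 0.009 -0.566 -0.006] [ 0.7 -0.2  4.5] 0.794 21.6
1.0 [ 0.018 -0.556  0.034] [1.  0.7 4.5] 0.994 21.9083
1.2 [-0.084 -0.528  0.078] [ 2.2 -0.9  4.4] 1.193 22.2167
1.4 [-0.024 -0.495  0.013] [ 1.2 -0.8  5.1] 1.393 22.525
1.48 [-0.042 -0.525  0.08 ] [ 0.9 -0.5  5. ] 1.473 22.775
1.56 [-0.105 -0.558  0.067] [ 1.  -0.5  4.8] 1.553 23.025
1.64 [-0.043 -0.488  0.035] [ 0.8 -0.7  5.2] 1.633 23.275
1.72 [-0.088 -0.543  0.066] [ 0.7 -1.1  5.7] 1.713 23.525
1.8 [-0.079 -0.451  0.074] [ 0.9 -1.3  5.3] 1.793 23.775
1.88 [-0.103 -0.494  0.059] [-0.1 -0.5  5. ] 1.873 24.025
1.96 [-0.086 -0.543  0.107] [ 0.8 -0.3  4.9] 1.953 24.275
2.0 [-0.078 -0.562  0.149] [ 1.6 -1.1  5.1] 1.992 24.525
```

```bash
python3 - <<'E'
from turn import *
j0=np.load("turn_r.npz")["j0"]; m0=np.array(bot.read_moment())
for a in (2.06,2.12,2.18,2.24,2.3):
    j=j0.copy(); j[5]+=a; bot.goto_joints(j)
    m=np.mean([bot.read_moment() for _ in range(3)],0)-m0; print(a,m.round(3),np.array(bot.read_ft_force()).round(1),bot.read_gripper_width(),bot.read_clock())
    if m[2]>.3: break
E
```

```text
2.06 [ 0.003 -0.083  0.088] [ 1.3 -0.1  5. ] 0.29192308287985946 24.775
2.12 [-0.038 -0.186  0.091] [1.7 0.2 5.3] 0.2962928983577 25.025
2.18 [-0.658  0.647 -0.078] [-0.9 -1.9 14.7] 0.3013599565167347 25.275
2.24 [-1.59   0.759 -0.119] [-1.2 -4.5 15.6] 0.29265466301209214 25.525
2.3 [-1.689  0.71  -0.069] [-1.4 -5.8 15. ] 0.2954155381008322 25.775
```

The torque rose to about 0.24 N·m and then the blade cammed out, so the stop was probably reached. I'll ease back, lift and check the slot.

```bash
python3 - <<'E'
from turn import *
from hover import view
j=np.array(bot.read_joint_positions()); j[5]-=.35; bot.goto_joints(j)
P=np.array(bot.read_position()); print(P,bot.read_ft_force())
bot.move_linear([P[0],P[1],.2105],speed=.1)
print(bot.read_ft_force(),bot.read_gripper_width())
view("right","hr2"); print(bot.read_clock())
E
```

```text
[0.44553115 0.16078893 0.16711706] [-0.21943097  0.80182918  1.57519693]
[-0.51285295  0.9086916  -1.05712616] 0.2911280531699223
hr2 P [0.44506092 0.16070574 0.20992175] slot exp [406.81753187 327.07784152] tip exp [391.16078736 407.03874559] crop org 202 147
26.8417
```

View pics/hr2c.png

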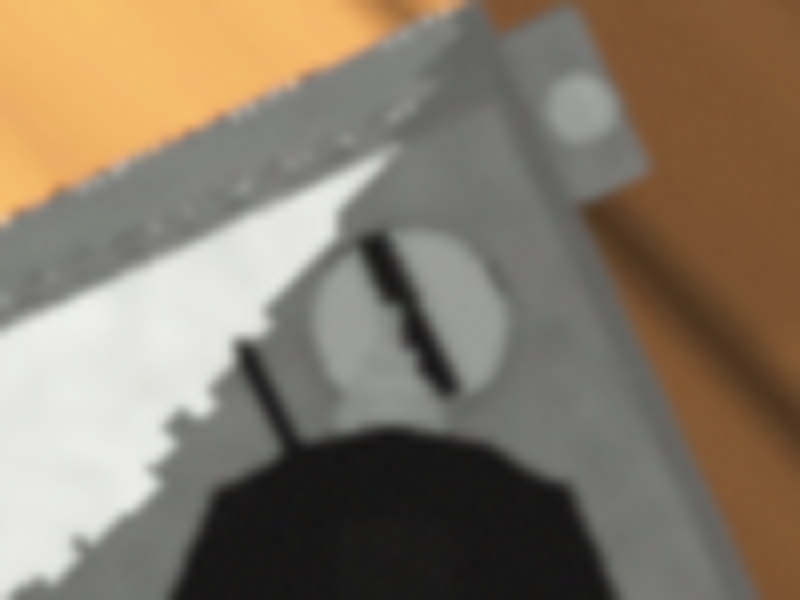

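Slot is now parallel to the lid's front edge (26.9° versus 25.6° from vertical), so the screw is at its stop. I'll measure that more precisely and hover over the left screw.

```bash
cat > ang.py <<'E'
from h import *
from hover import screw
def ang(tag,side,guess,off=(0,0),keep=lambda x,y:True):
    d=np.load(tag+".npz"); cw=bot.calibration("wrist"); E=wristE(cw,d["P"],d["Q"]); im=cv2.imread(f"pics/{tag}.png",0)
    b=np.load("est.npz")["b"]; y0=-.082 if side=="right" else .082
    g=np.arange(-.012,.012,.0002); X,Y=np.meshgrid(g,g)
    uv=project(cw,box_pt(b,np.c_[X.ravel()-.057+off[0],Y.ravel()+y0+off[1],0*X.ravel()+.0775]),E).astype(np.float32)
    w=cv2.remap(im,uv[:,0].reshape(X.shape),uv[:,1].reshape(X.shape),cv2.INTER_LINEAR)
    m=((w<70)&(np.hypot(X,Y)<.0095)).astype(np.uint8)
    n,l,st,c=cv2.connectedComponentsWithStats(m); k=1+np.argmax(st[1:,4]); m=l==k
    ed=[]
    pts=np.c_[X[m],Y[m]]; c,(wd,ht),a=cv2.minAreaRect((pts*1e4).astype(np.float32)); print(tag,"rect c(0.1mm)",c,wd,ht,a,"pca",end=" ")
    u,s,v=np.linalg.svd(pts-pts.mean(0),full_matrices=False); print(np.degrees(np.arctan2(v[0,1],v[0,0])),pts.mean(0),m.sum())
if __name__=="__main__":
    ang("hr","right",0); ang("hr2","right",0)
E
python3 ang.py; python3 - <<'E'
from turn import *
from hover import *
P=bot.read_position(); s,yaw=screw("left"); q=qdown(yaw+1.5*np.pi)
bot.move_linear([P[0],P[1],.23],speed=.2)
print(s,bot.solve_ik([*s[:2],.2105],q))
bot.move_pose([*s[:2],.2105],q)
view("left","hl"); print(bot.read_clock())
E
```

```text
hr rect c(0.1mm) (13.750244140625, -15.664087295532227) 32.35811233520508 159.1147918701172 84.64417266845703 pca 177.79146595631963 [ 0.00236616 -0.00174933] 1046
hr2 rect c(0.1mm) (-5.0, -7.0) 174.0 26.0 90.0 pca 90.70337632890178 [-0.00059288 -0.00118556] 1039
[0.49759466 0.31782796 0.0775    ] [ 0.44343206  0.41461207 -0.11561081  1.04057345  0.         -2.3055622 ]
hl P [0.49736755 0.31746541 0.21004019] slot exp [400.88917742 322.94988914] tip exp [405.48555892 431.45893915] crop org 201 143
28.6417
```

View pics/hlc.png

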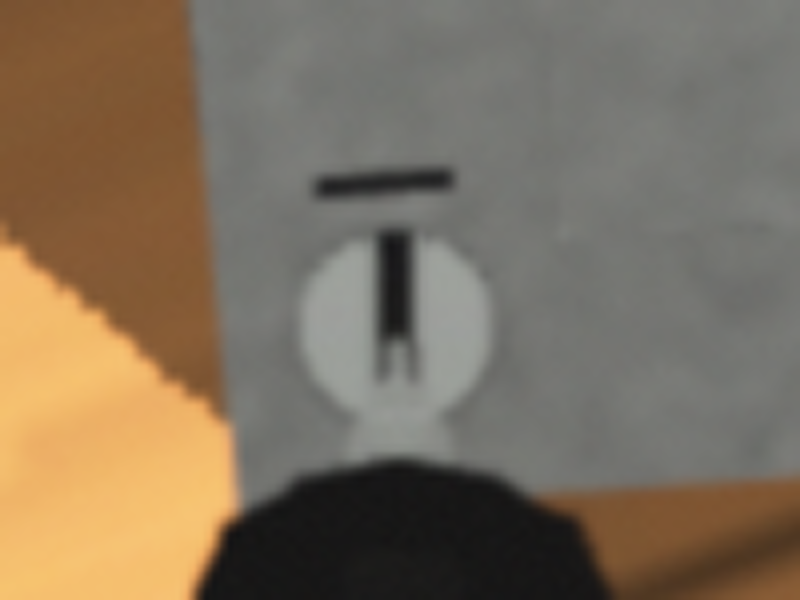

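Right screw measures 90°, so it is locked. On the left the blade is at col 398 and the slot at col 395, already aligned, with the blade about 2 mm forward along the slot. Insert and turn, stopping at the torque rise.

```bash
python3 - <<'E'
from turn import *
from hover import view
z=insert((-.002,-.0004))
if z[2]<.1695:
    j0=np.array(bot.read_joint_positions()); m0=np.mean([bot.read_moment() for _ in range(5)],0); hits=0
    for a in list(np.arange(.3,1.6,.3))+list(np.arange(1.6,2.13,.05)):
        j=j0.copy(); j[5]+=a; bot.goto_joints(j)
        m=np.mean([bot.read_moment() for _ in range(6)],0)-m0; f=np.array(bot.read_ft_force())
        print(round(a,2),m.round(3),f.round(1),bot.read_clock())
        if a>1.6 and (m[2]>.25 or f[2]>11): break
    j=np.array(bot.read_joint_positions()); j[5]-=.25; bot.goto_joints(j)
    print(bot.read_position(),bot.read_ft_force(),bot.read_moment()-m0)
    P=bot.read_position(); bot.move_linear([P[0],P[1],.2105],speed=.08)
    print(bot.read_ft_force(),bot.read_gripper_width()); view("left","hl2"); print(bot.read_clock())
E
python3 -c "
from ang import *
ang('hl','left',0);ang('hl2','left',0)"
```

```text
insert True [0.49617207 0.31890105 0.16634791] [-0.6585102  -0.81457626  6.71496663] 29.625
0.3 [ 0.156 -0.22   0.055] [0.2 0.  2.9] 30.0167
0.6 [ 0.613 -0.628  0.052] [1.1 1.8 2.5] 30.4083
0.9 [ 1.002 -1.087  0.108] [2.2 2.6 1.1] 30.8
1.2 [ 1.105 -1.573  0.051] [3.6 3.3 0. ] 31.1917
1.5 [ 1.116 -1.796  0.095] [ 5.7  2.5 -1.1] 31.5833
1.6 [ 1.059 -1.9    0.095] [ 5.4  2.7 -0.7] 31.8333
1.65 [ 1.066 -1.918  0.073] [ 6.1  3.  -0.3] 32.0833
1.7 [ 1.004 -1.942  0.062] [ 5.2  2.4 -1.5] 32.3333
1.75 [ 1.006 -1.984  0.151] [ 5.2  2.8 -0.9] 32.5833
1.8 [ 0.93  -1.989  0.115] [ 5.7  2.5 -1.3] 32.8333
1.85 [ 0.994 -2.027  0.03 ] [ 5.8  2.7 -1.4] 33.0833
1.9 [ 0.939 -2.097  0.107] [ 5.1  1.7 -1.1] 33.3333
1.95 [ 0.761 -2.116  0.134] [ 6.   2.3 -1.2] 33.5833
2.0 [ 0.735 -2.192  0.197] [ 6.2  2.1 -0.7] 33.8333
2.05 [ 0.677 -2.258  0.245] [ 5.4  2.3 -1.1] 34.0833
2.1 [ 0.331 -2.006  0.296] [ 5.9  1.9 -0.5] 34.3333
[0.49739017 0.31739919 0.16654254] [ 0.81977234 -1.49714458  2.2858813 ] [-0.07169805 -0.56604391  0.08702887]
[-0.28852538 -0.45875557 -1.26885554] 0.2910789559835082
hl2 P [0.4969732  0.31735465 0.21014964] slot exp [406.66706859 324.53733455] tip exp [406.50095497 426.49063644] crop org 200 144
35.4333
hl rect c(0.1mm) (42.56857681274414, -16.628427505493164) 30.362071990966797 102.2722396850586 87.1375961303711 pca 176.85089414940143 [ 0.00432459 -0.00160162] 740
hl2 rect c(0.1mm) (-5.0, -8.0) 172.0 30.0 90.0 pca 92.75529720042107 [-0.00073769 -0.00169186] 1056
```

```bash
python3 - <<'E'
from turn import *
from hover import view
from ang import ang
b=np.load("est.npz")["b"]; q=qdown(b[2]+np.pi/2)
for side,y in(("left",.082),("right",-.082)):
    P=bot.read_position()
    bot.move_linear([P[0],P[1],.25],speed=.25)
    p=box_pt(b,[[.0,y*.9,.25]])[0]; bot.move_pose(p,q)
    view(side,"chk_"+side)
for side in("left","right"):
    ang("chk_"+side,side,0)
    d=np.load(f"chk_{side}.npz"); cw=bot.calibration("wrist"); E=wristE(cw,d["P"],d["Q"]); y0=.082 if side=="left" else -.082
    im=cv2.imread(f"pics/chk_{side}.png",0); g=np.arange(-.02,.02,.00025); X,Y=np.meshgrid(g,g)
    uv=project(cw,box_pt(b,np.c_[X.ravel()-.057,Y.ravel()+y0,0*X.ravel()+.0775]),E).astype(np.float32)
    w=cv2.remap(im,uv[:,0].reshape(X.shape),uv[:,1].reshape(X.shape),cv2.INTER_LINEAR)
    for r in w[20:-20:8,20:-20:4]: print("".join(" .:-=+*#%@"[::-1][int(v)*10//256] for v in r))
print(bot.read_clock())
E
```

```text
chk_left P [0.548838   0.29309109 0.24903956] slot exp [400.81356795 324.37300094] tip exp [ 334.41620485 1005.39142456] crop org 209 73
chk_right P [0.50299511 0.15294489 0.25054485] slot exp [407.98909475 327.36028139] tip exp [ 476.32504799 1018.96063189] crop org 191 71
chk_left rect c(0.1mm) (-4.0, -2.0) 184.0 28.0 90.0 pca 90.13880554779401 [-0.00031287 -0.00020744] 1290
++++++++++++++++++++++++++++++
++++++++++++++++++++++++++++++
++++++++++*******+++++++++++++
+++++++++++=+*%%#+==++++++++++
+++++++++====*%%#+=====+++++++
+++++++=====+*%%#+======++++++
++++++=======*%%#+=======+++++
++++++=======*%%#+=======+++++
++++++=======*%%#+=======+++++
++++++======+*%%#+=======+++++
.:=++++=====+*%%#+======++++++
..:-===++===+*%%#+====++++++++
......:=+++++*##*+++++++++++++
.......:--=++++*++++++++++++++
..........:=++++++++++++++++++
chk_right rect c(0.1mm) (-3.0, -1.0) 186.0 26.0 90.0 pca 89.97193286781726 [-0.00029676 -0.00015609] 1298
++++++++++++++++++++++++++++++
++++++++++++++++++++++++++++++
+++++++++++++****+++++++++++++
+++++++++++=+*%%#++=++++++++++
++++++++====+*%%#+=====++++++*
+++++++=====+*%%#+======+++++*
++++++======+*%%#+=======++++*
++++++======+*%%#+=======+++++
++++++======+*%%#+=======+++++
++++++======+*%%#+=======++++*
+++++*+=====+*%%#+======+++++*
+++++++++===+*%%#+====++++++++
+++++++++++++*###+++++++++++++
++++++++++++++++++++++++++++++
++++++++++++++++++++++++++++++
37.8
```

Both slots now measure 90°, so both screws are locked. Returning the driver to its hole.

```bash
python3 - <<'E'
from h import *
h=np.array([.5392,-.2611]); q=qdown(1.847); M=R.from_quat(q,scalar_first=True).as_matrix()
t=h-M[:2,0]*.001
P=bot.read_position(); bot.move_linear([P[0],P[1],.29],speed=.25)
bot.move_pose([*t,.29],q); P=bot.read_position(); e=np.array(P)[:2]-t; print(e)
im=bot.camera("wrist"); cv2.imwrite("pics/ret.png",im[:,:,::-1])
c=t-e
print(bot.move_linear([*c,.122],speed=.12,until_force=8),bot.read_position(),bot.read_ft_force())
print(bot.move_linear([*c,.1095],speed=.02,until_force=5),bot.read_position(),bot.read_ft_force(),bot.read_clock())
E
```

```text
[0.00011715 0.00098832]
False [ 0.54057775 -0.26215184  0.12280987] [-0.82683138 -0.28927883 -0.64545235]
True [ 0.54000535 -0.26182305  0.11186462] [-0.18888395  0.97277355  4.53188083] 41.7583
```

```bash
python3 - <<'E'
from h import *
bot.set_gripper(.65); bot.wait(.2)
P=bot.read_position(); print(P,bot.read_ft_force(),bot.read_gripper_width())
bot.move_linear([P[0],P[1],.30],speed=.15)
h=np.array([.5397,-.2611]); bot.move_pose([*h,.29],qdown(1.5105))
P,Q=bot.read_position(),bot.read_tool_rot()
im=bot.camera("wrist"); cv2.imwrite("pics/end.png",im[:,:,::-1])
a=cv2.imread("pics/drv.png",0)
for t in("driver","cross_driver","small_driver"): print(t,bot.search_frame("wrist",t)[:2])
d=cv2.absdiff(a,cv2.cvtColor(im,cv2.COLOR_RGB2GRAY))[110:210,190:440]; print("changed px near stand",(d>60).sum())
cw=bot.calibration("wrist"); print("hole axis top exp",project(cw,[[*h,.17],[*h,.08]],wristE(cw,P,Q)))
i0=cv2.imread("pics/a_scene.png"); i1=bot.camera("scene")
for t in("driver","cross_driver","small_driver","lens","tape","lid"): print(t,[(np.round(x["bbox"]),round(x["confidence"],2)) for x in bot.search_frame("scene",t)][:2])
print(bot.read_clock())
E
```

```text
[ 0.53929068 -0.26139932  0.11105236] [ 0.31873004  0.32545705 -0.71384412] 0.6527787934462822
driver [{'bbox': [232.4, 150.3, 40.9, 56.1], 'confidence': 0.6}]
cross_driver [{'bbox': [311.9, 156.9, 38.0, 38.7], 'confidence': 0.93}]
small_driver [{'bbox': [380.9, 157.2, 42.8, 34.1], 'confidence': 0.66}]
changed px near stand 2045
hole axis top exp [[250.22576363 189.4694184 ]
 [250.40694979 167.08571408]]
driver [(array([134., 262.,  35.,  44.]), 0.57)]
cross_driver [(array([179., 245.,  18.,  27.]), 0.94)]
small_driver [(array([212., 226.,  16.,  22.]), 0.71)]
lens [(array([318., 247.,  35.,  47.]), 0.63)]
tape [(array([184., 189.,  36.,  32.]), 0.77), (array([249., 124., 104.,  85.]), 0.34)]
lid [(array([249., 124., 101.,  68.]), 0.62)]
44.7333
```

```bash
python3 -c "
from cell import bot
print(bot.close_job())"
```

```text
the job is handed in; nothing more can be done
None
```

The job is handed in at about 45 s: the lid is shut, both screws measured 90° (locked), the flat-bladed driver is back upright in its hole, and the other drivers, lens and tape were not moved.

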